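Fold the valuation lamp flat on the gold buyer's counter

TASK

Closing time at the gold counter: fold the desk lamp away. While its arm is still standing, fold the lamp head all the way in against the arm; then lay the arm down over the base and press it until it snaps home under the orange spring catch. Keep the lamp where it stands, flat on its base, and leave the tray, scale, card holder and touchstone alone.

Things in the scene. Friction and masses are not known exactly. Their poses are not given: they have to be found in the camera images.
- lamp: Loose weighted base (1.8 kg) of a folding LED desk lamp: dark steel slab 220 x 120 x 22 mm. Origin: centre of its underside. x: along its length, from the arm's hinge to the orange catch, the way the arm folds down; y: across, parallel to both hinges; z up. Two hinge cheeks at x = -92 mm, y = 25 to 37 mm either side, reach z = 61 mm. It slides if pushed sideways with 10 N or more.
- catch (a point): Nose of the orange spring catch on the base's midline, at x = 92, z = 50 mm in the base frame; 38 mm wide, rounded, 10 mm thick. It gives way 4 to 5 mm outwards (+x) as the tip of the arm is pressed down past it and springs back over it. Its tab reaches x = 110 mm, z = 60 mm. Axes as the base's.
- lamp_arm (a joint): Angle of the arm above the base, rad: 0 = folded flat over the base and held by the catch, 1.57 = upright, range 0 to 2.0. Stiff friction hinge (0.55 N m): it stays where it is left. Pushed down, it meets the catch at about 0.1 rad; to snap under it takes about 10 to 16 N near the tip.
- lamp_head (a joint): Angle of the head from the arm, rad: 0 = folded in against the arm's front side (the side that faces the base when folded), 1.57 = square to the arm, range 0 to 2.3. It opens over the base. Friction hinge (0.20 N m): it stays where it is left, also when the arm moves. Folded, the head lies between arm and base, 5 mm above the base.
- lamp_hinge (a point): Centre of the arm's hinge axis, at x = -92 mm, z = 49 mm in the base frame. Axes as the base's.
- lamp_arm_back (a point): Point on the midline of the arm's flat back face (the side away from the head, on top when folded), 145 mm from the arm's hinge: a good place to push. x along the arm to its tip, z out of the back face. The arm is an aluminium bar 44 mm wide, 12 mm thick, its middle plane through the arm hinge; the bar ends 162 mm from that hinge. Folded, this point lies 55 mm above the counter.
- head_hinge (a point): Centre of the head's hinge axis: 175 mm from the arm hinge along the arm and 8 mm to the arm's front side; its barrel (16 mm diameter, 44 mm wide) is the tip of the arm. About 224 mm above the counter when the arm is upright. x runs from the head's free end to this hinge, z from the head's outer face to its light panel.
- head_end (a point): Middle of the head's free end, on its ribbed outer face, 155 mm from the head's hinge. The head is an aluminium plate 143 x 60 x 12 mm, from 12 to 155 mm from its hinge; its outer face lies 14 mm from the hinge axis, the light panel on the other side faces the arm when folded. Axes as head_hinge.
- tray: Black velvet jewellery tray with gold rings and bangles, 320 x 200 x 30 mm, origin at the centre of its underside. A bystander.
- scale: White counter scale with a steel pan, 260 x 190 x 62 mm, origin at the centre of its underside. A bystander.
- card_holder: Clear business-card holder with brown cards, 45 x 100 x 60 mm, origin at the centre of its underside. A bystander.
- touchstone: Dark touchstone slab, 75 x 65 x 16 mm, origin at the centre of its underside. A bystander.

How it is judged:
On the way, in this order (a step that is already met when the one before it is completed fails the run):
1. the head is folded in against the arm (within 0.1 rad) while the arm still stands (above 1.1 rad) (value of joint lamp_head below 0.1 rad and value of joint lamp_arm above 1.1 rad), for 0.2 s.
2. the arm, with the head folded in, is down on the base and held under the catch (within 0.04 rad) (value of joint lamp_arm below 0.04 rad and value of joint lamp_head below 0.1 rad), for 0.3 s.
At the end, for the whole second after the job is handed in: The arm lies folded on the base, snapped under the catch (within 0.04 rad), the head folded against it (within 0.1 rad); the base stands flat, at rest, within 40 mm of where it began (all of step 2 and angle between lamp's own z axis and vertical below 0.03 rad and distance of lamp from where it was at the start of the episode below 0.04 m and linear speed of lamp below 0.01 m/s); the robot touches nothing.
It fails at once if the lamp base is shoved more than 40 mm (distance of lamp from where it was at the start of the episode above 0.04 m).
It fails at once if the lamp is tipped (angle between lamp's own z axis and vertical above 0.15 rad).
It fails at once if a bystander is moved more than 20 mm (distance of any of tray, scale, card_holder, touchstone from where it was at the start of the episode above 0.02 m).
It also fails if it takes over 48 s, if anything falls off the work surface, if the arm or the gripper's body presses on something with over 40 N, if the wrist force passes 120 N, or if a joint passes its speed limit or range.

ROBOT

A 6-joint arm with a two-finger parallel gripper is mounted at the origin on the work surface. World frame = base frame: x ahead of the robot, y to its left, z up, the work surface at z = 0. Lengths are in m, angles in rad, forces in N, time in s.
With the tool pointing down it reaches from about 0.375 to 0.9 m from the base axis. Payload 3.1 kg.
Tool frame: the origin (TCP) lies at the very end of the fingers, on their centre line; the grasp point (between the pads) lies 19 mm behind it (manip.pinch_z is the distance from the TCP to the grasp point, in m); z points along the fingers, y is the line along which they close (so a half turn about z gives the same grasp; the last joint's range is limited). The gripper opens to 85 mm and grips with 20 to 120 N. Pads are 22 mm wide; open, the fingers measure 114 mm over their backs; the gripper's body (76 mm by 85 mm) begins 54 mm behind the grasp point. The pads swing forward as they close: fully open they stand 13 mm farther back than shut.
Start: joints at [-1.506, 0.527, 1.433, -0, 1.181, -0.178], TCP at [0.151, -0.606, 0.204] pointing down, gripper open.
Joint ranges: [-3.08, 3.08], [-0.75, 2.2], [0.22, 2.44], [-1.43, 4.57], [0, 2.65], [-2.85, 2.85]. Speed limits (rad/s): [2.79, 2.79, 3.14, 3.14, 3.14, 3.14].

INTERFACE

Orientations are given as a unit quaternion [x, y, z, w].
In Python, from station import manip gives the robot as it stands.
- The arm moves only by the tool servo_tool, never from a script. Its argument "commands" is one flat list of numbers, 7 for each row, row after row: the shift along the tool's x, y, z each as a share of 500 mm, from -1 to 1, then the turn, a rotation vector about the tool's x, y, z each as a share of 360 degrees, from -1 to 1, then the opening, from -1 (shut) to 1 (fully open). In form: [dx, dy, dz, rx, ry, rz, claw, dx, dy, dz, rx, ry, rz, claw, ...]. A call has 1 to 12 rows; each row shifts and turns the commanded pose from where the row before left it, along the tool's axes as they then stand; what a row does not reach is not made up. A row lasts 1/12 s, in which the tool goes at most 41.7 mm and 7.16 degrees, less where a joint would pass 70% of its speed; a pose out of reach is approached as far as the arm can. A call with a number of a shift or a turn outside -1 to 1 is refused whole. A call with a gripper value outside its range is refused whole. The fingers move at their own pace and stop on an object; "force" is the grip in N (left out, the last holds). Time passes only in rows, so rows that do not move let the fingers close. It gives the time, the measured TCP pose, the force, the opening and the grip force at its end, in the units of the state.
- manip.sense(): the state, without advancing time (a new reading comes with each control period).
- manip.snapshot(name): name is "side" or "top"; returns a dict with "img" (480x640x3 uint8, red, green, blue), "mtx" (3x3 intrinsics, pixels), "distortion" ([k1, k2, p1, p2, k3] as OpenCV has them; the pictures are not rectified), "world_to_cam" (4x4, takes a point from world to camera coordinates). Camera axes: x right, y up, looking along -z (the intrinsics and any distortion apply to the point x, -y, -z); pixel columns grow to the right and rows downward; lengths in m; the calibration is good to about 2 mm. A picture is of the moment at which its call begins. There is no depth.
- manip.sign_off(): hands the job in; it is judged then, once.
Trained networks look in a picture, given as the dict that the camera call returned (one of the last four; its "shot" number tells which), for a name from the list of things; names that differ only in an ending like _2 or _b are one class to them, and where a whole thing is asked for, a point or a joint stands for the part that bears it (a point fixed in the world has none). Each returns a list of dicts, best first, with "conf" (0 to 1); they miss things now and then, are a little off and sometimes report something else, mostly with a low value. They report only what shows in the picture. A call takes as long as a camera call.
- manip.look_for(picture, query): "box" ([left, top, width, height] in pixels, round what is visible of it).
- manip.silhouettes(picture, query): "pixels" (480x640 bool, what is visible of it) and "box" ([left, top, width, height] in pixels, round what is visible of it).
The state is a dict: "t": time; "q": joint angles; "qd": joint speeds; "tau": joint torques, N m; "tcp_pos": TCP position; "tool_rot": TCP orientation; "force": force on the tool from outside, world axes, zero at the start; "ft_torque": the same for the moment, N m; "finger_gap": opening from 0.0 (shut) to 1.0 (fully open); "gripper_force": force on a finger pad.
Only numpy, scipy, OpenCV 4.12 (cv2) and the standard library are available. Lean on these libraries where they do the work, as an engineer would, in place of code of your own. Each camera call takes 0.05 s, during which the arm holds its last target. There are 200 camera calls.

## Working session

There is one attempt and no reset: what is moved stays moved. The work goes in short steps, Python scripts to look and compute and a tool call to move; the robot and the scene stay as the last step left them, time stands still between calls to the robot, and variables do not carry over. Pictures are saved under pics/ and viewed, at most 13 in all, crops included, and the job is handed in when it is done.

Besides the shell and the picture viewer there is one more tool, called after "Call:" by a JSON object that holds its "fn" and its "kwargs". servo_tool: Moves the arm, as the interface text tells. Its arguments: {"type":"object","properties":{"commands":{"type":"array"},"force":{"type":"number"}},"required":["commands"]}

```bash
ls; mkdir -p pics; cat > h.py <<'E'
import numpy as np, cv2
from scipy.spatial.transform import Rotation as R
from station import manip
def proj(s,P):
    P=np.atleast_2d(P); C=(s["world_to_cam"]@np.c_[P,np.ones(len(P))].T)[:3].T
    C=C*[1,-1,-1]
    return cv2.projectPoints(C.reshape(-1,1,3),np.zeros(3),np.zeros(3),np.array(s["mtx"],float),np.array(s["distortion"],float))[0].reshape(-1,2)
def ray(s,uv):
    p=cv2.undistortPoints(np.array(uv,float).reshape(-1,1,2),np.array(s["mtx"],float),np.array(s["distortion"],float)).reshape(-1,2)
    d=np.c_[p[:,0],-p[:,1],-np.ones(len(p))]
    W=np.array(s["world_to_cam"]); Rm=W[:3,:3]; o=-Rm.T@W[:3,3]
    return o,d@Rm
def onz(s,uv,z):
    o,d=ray(s,uv); return o+d*((z-o[2])/d[:,2])[:,None]
def save(s,n): cv2.imwrite(f"pics/{n}.png",s["img"][:,:,::-1])
E
cat > a.py <<'E'
from h import *
for n in("side","top"):
    s=manip.snapshot(n); save(s,n+"0")
    W=np.array(s["world_to_cam"]); print(n,"cam at",-W[:3,:3].T@W[:3,3])
    for q in("lamp","lamp_arm","lamp_head","catch","tray","scale","card_holder","touchstone"):
        print(q,[(round(r["conf"],2),np.round(r["box"]).tolist()) for r in manip.look_for(s,q)[:2]])
print(manip.sense())
E
python3 a.py
```

```text
pics
side cam at [0.14796001 0.65345018 0.85992925]
lamp [(0.67, [291.0, 214.0, 83.0, 119.0])]
lamp_arm [(0.59, [300.0, 214.0, 60.0, 101.0])]
lamp_head [(0.88, [304.0, 212.0, 56.0, 54.0])]
catch [(0.63, [287.0, 216.0, 86.0, 120.0])]
tray []
scale [(0.91, [139.0, 338.0, 176.0, 142.0])]
card_holder [(0.93, [228.0, 241.0, 33.0, 49.0])]
touchstone [(0.75, [316.0, 189.0, 27.0, 17.0]), (0.33, [288.0, 215.0, 86.0, 124.0])]
top cam at [ 0.32595819 -0.01911227  1.5351397 ]
lamp [(0.66, [224.0, 247.0, 97.0, 49.0])]
lamp_arm [(0.81, [224.0, 250.0, 75.0, 32.0])]
lamp_head [(0.81, [226.0, 246.0, 70.0, 34.0])]
catch [(0.67, [227.0, 248.0, 97.0, 46.0]), (0.46, [227.0, 250.0, 66.0, 31.0])]
tray [(0.73, [426.0, 213.0, 86.0, 116.0])]
scale [(0.54, [227.0, 249.0, 68.0, 29.0]), (0.3, [225.0, 247.0, 74.0, 35.0])]
card_holder [(0.94, [240.0, 184.0, 35.0, 26.0])]
touchstone [(0.63, [372.0, 180.0, 24.0, 32.0])]
{'t': 0.9, 'q': array([-1.50548491e+00,  5.27472297e-01,  1.43269069e+00, -9.22498333e-06,
        1.18146342e+00, -1.78472589e-01]), 'qd': array([ 9.78522235e-04, -1.91898217e-03, -1.03835068e-03, -7.97108538e-04,
        1.12998807e-04,  5.64543382e-06]), 'tau': array([ 3.67732018e-04, -4.42300987e+01, -1.78423351e+01, -2.28184954e-04,
        7.10297481e-04, -5.30894155e-06]), 'tcp_pos': array([ 0.15090037, -0.60647232,  0.20403041]), 'tool_rot': array([ 9.92580150e-01,  1.21592126e-01, -3.30622682e-06, -1.70880946e-05]), 'force': array([ 0.28697868, -0.62062349, -0.98629136]), 'ft_torque': array([-0.00184295, -0.01879594, -0.04504985]), 'gripper_force': 0.0, 'finger_gap': 0.9981790323029597}
```

```bash
python3 - <<'E'
import cv2,numpy as np
a=cv2.imread("pics/side0.png")[180:360,200:400];b=cv2.imread("pics/top0.png")[170:340,200:400]
cv2.imwrite("pics/c0.png",np.hstack([cv2.resize(a,(400,360),interpolation=2),cv2.resize(b,(400,360),interpolation=2)]))
E
```

```text
(no output)
```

View pics/top0.png

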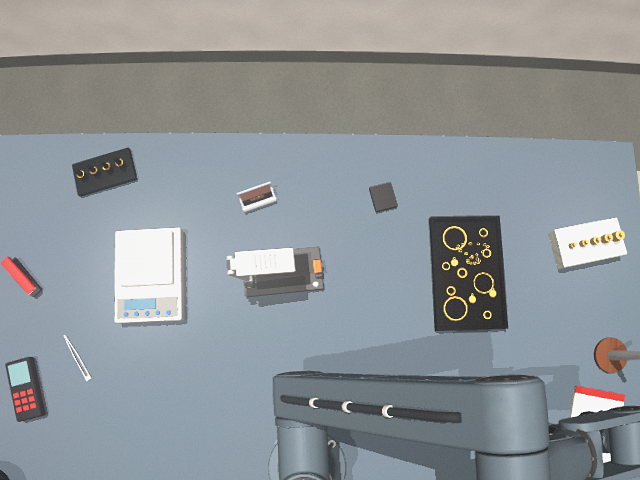

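View pics/side0.png

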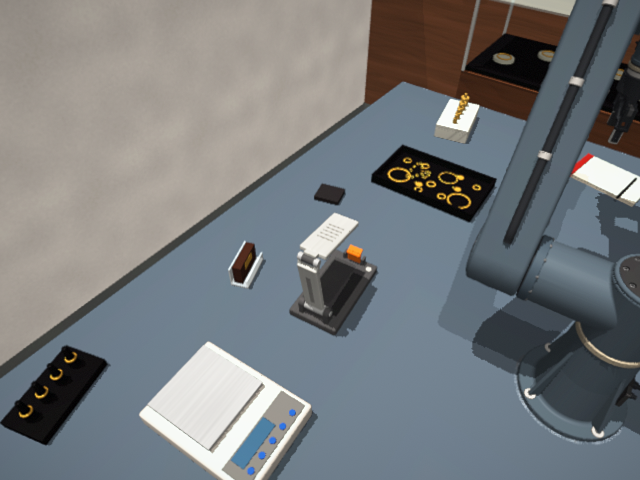

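View pics/c0.png

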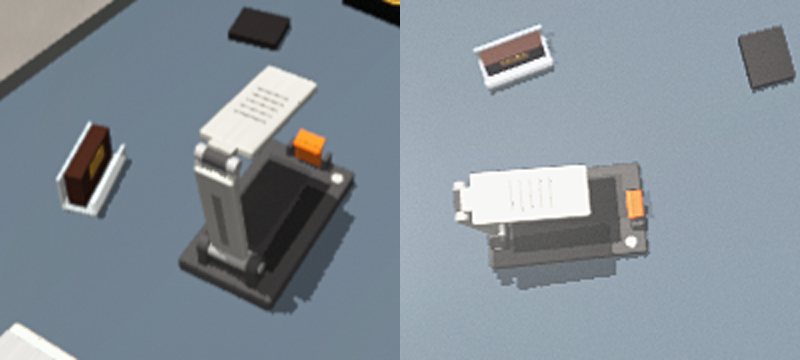

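Lamp sits at about (275,270) in top and (333,270) in side. Its x axis points right in the top image (world −y), with the head opened roughly square. Next I'll fit the pose and both joint angles from the corner pixels.

```bash
cat >> h.py <<'E'
def model(p):
    x,y,yaw,th,ph=p; Rz=R.from_euler("z",yaw).as_matrix()
    a=np.array([np.cos(th),0,np.sin(th)]);b=np.array([-np.sin(th),0,np.cos(th)])
    hh=np.array([-.092,0,.049])+.175*a-.008*b
    h=-np.cos(ph)*a-np.sin(ph)*b; n=-np.cos(ph)*b+np.sin(ph)*a; Y=np.array([0,1,0])
    K={}
    for i,sx in((0,-1),(1,1)):
        for j,sy in((0,-1),(1,1)): K[f"b{i}{j}"]=np.array([.11*sx,.06*sy,.022])
    for i,t in((0,.012),(1,.155)):
        for j,sy in((0,-1),(1,1)): K[f"h{i}{j}"]=hh+.014*n+t*h+.03*sy*Y
    K["hh"]=hh; K["end"]=hh+.014*n+.155*h; K["catch"]=np.array([.092,0,.05]); K["back"]=np.array([-.092,0,.049])+.145*a+.006*b
    K["tab"]=np.array([.105,0,.06])
    return {k:Rz@v+[x,y,0] for k,v in K.items()}
def fit(obs,p0,free=(0,1,2,3,4)):
    from scipy.optimize import least_squares
    free=list(free)
    def f(q,pt=False):
        p=np.array(p0,float);p[free]=q;K=model(p);r=[]
        for s,o in obs:
            e=proj(s,[K[k] for k in o])-np.array(list(o.values()))
            if pt: print([(k,np.round(v,1).tolist()) for k,v in zip(o,e)])
            r.append(e.ravel())
        return np.concatenate(r)
    r=least_squares(f,np.array(p0,float)[free],loss="soft_l1",f_scale=2,diff_step=1e-4)
    f(r.x,True); p=np.array(p0,float);p[free]=r.x; return p
E
cat > b.py <<'E'
from h import *
s=manip.snapshot("side");t=manip.snapshot("top")
o_t={"b01":(0,0)}
O=[(t,{"b00":(245.5,296.5),"b10":(324,290.4),"b11":(320,247),"h11":(292.5,248.4),"h10":(294,271.5),"h01":(235,250),"h00":(236.5,275)}),
(s,{"b01":(290.5,312.5),"b00":(336,332.5),"b10":(376.5,270),"h11":(334,213.5),"h10":(358.5,224),"h00":(324,256),"h01":(300,247)})]
c=onz(t,[(285,272)],.02)[0];print(c)
p=fit(O,[c[0],c[1],-1.5,1.6,1.6]);print(p.round(4))
for k,v in model(p).items():print(k,v.round(3))
np.save("p.npy",p)
for n,q in((t,"touchstone"),(t,"card_holder")):
    for r in manip.look_for(n,q)[:1]:
        l,u,w,h=r["box"];print(q,onz(n,[(l,u),(l+w,u+h)],.03).round(3).tolist())
E
python3 b.py
```

```text
[0.52568845 0.06956034 0.02      ]
[('b00', [-1.4, -0.1]), ('b10', [-0.9, -1.4]), ('b11', [-1.1, -0.5]), ('h11', [-0.4, -0.5]), ('h10', [0.3, 0.5]), ('h01', [-1.0, 1.3]), ('h00', [-0.8, 0.9])]
[('b01', [-1.9, -3.8]), ('b00', [-0.9, -0.9]), ('b10', [2.1, -3.8]), ('h11', [0.6, 0.6]), ('h10', [1.0, -0.2]), ('h00', [2.6, 0.6]), ('h01', [-0.6, -2.0])]
[ 0.5271  0.0787 -1.4612  1.7484  1.1962]
b00 [0.455 0.181 0.022]
b01 [0.575 0.195 0.022]
b10 [ 0.479 -0.037  0.022]
b11 [ 0.599 -0.024  0.022]
h00 [0.486 0.175 0.234]
h01 [0.546 0.182 0.234]
h10 [0.502 0.036 0.206]
h11 [0.561 0.043 0.206]
hh [0.515 0.193 0.223]
end [0.531 0.039 0.206]
catch [ 0.537 -0.013  0.05 ]
back [0.514 0.201 0.191]
tab [ 0.539 -0.026  0.06 ]
touchstone [[0.787, -0.171, 0.03], [0.701, -0.245, 0.03]]
card_holder [[0.769, 0.209, 0.03], [0.684, 0.11, 0.03]]
```

```bash
cat >> h.py <<'E'
def pose(p,x,z,tilt,y=0):
    """lamp frame point + tilt (fingers towards lamp -x positive) -> world pos, rot"""
    Rz=R.from_euler("z",p[2])
    tz=np.array([-np.sin(tilt),0,-np.cos(tilt)]); tx=np.array([0,1.,0]); ty=np.cross(tz,tx)
    return Rz.apply([x,y,z])+[p[0],p[1],0], Rz*R.from_matrix(np.c_[tx,ty,tz])
def rows(targets,claw=-1,start=None,n=None,step=None):
    """targets: list of (pos,rot); one row each, or split into n rows. Prints rows in tool units."""
    st=manip.sense(); P,Q=(np.array(st["tcp_pos"]),R.from_quat(st["tool_rot"])) if start is None else start
    out=[]
    for T,RT in targets:
        k=n or max(1,int(np.ceil(max(np.linalg.norm(T-P)/.040,np.degrees((Q.inv()*RT).magnitude())/7.0))))
        for i in range(k):
            d=Q.inv().apply((T-P)/(k-i))/.5; w=(Q.inv()*RT).as_rotvec()/(k-i)/(2*np.pi)
            d=d.round(3);w=w.round(4)
            out.append(list(d)+list(w)+[claw]); P=P+Q.apply(d*.5); Q=Q*R.from_rotvec(w*2*np.pi)
    for i in range(0,len(out),12): print(len(out[i:i+12]),", ".join(f"{v:g}" for r in out[i:i+12] for v in r))
    return P,Q
def headtcp(p,ph,t,tilt,extra=0):
    th=p[3];a=np.array([np.cos(th),np.sin(th)]);b=np.array([-np.sin(th),np.cos(th)])
    hh=np.array([-.092,.049])+.175*a-.008*b; h=-np.cos(ph)*a-np.sin(ph)*b; n=-np.cos(ph)*b+np.sin(ph)*a
    dl=abs(np.arctan2(n[0],n[1])-tilt)
    q=hh+t*h+(.014+.0145*np.sin(dl)+extra)*n
    return pose(p,q[0],q[1],tilt)
E
python3 - <<'E'
from h import *
p=np.load("p.npy");tl=np.radians(40)
st=manip.sense();P0=np.array(st["tcp_pos"]);Q0=R.from_quat(st["tool_rot"])
pre=headtcp(p,1.2,.125,tl,.06); print(pre[0],pre[1].as_quat())
rows([(P0+[0,0,.1],Q0),pre])
E
```

```text
[0.52961724 0.05564682 0.27816772] [ 0.93828304  0.05145059 -0.01872648 -0.3415071 ]
12 -0, -0, -0.067, 0, 0, 0, -1, -0, -0, -0.066, 0, 0, 0, -1, -0, -0, -0.067, 0, 0, 0, -1, 0.053, -0.055, 0.003, 0.0055, 0.0004, 0.001, -1, 0.052, -0.055, 0.005, 0.0055, 0.0004, 0.001, -1, 0.052, -0.055, 0.007, 0.0056, 0.0004, 0.001, -1, 0.052, -0.056, 0.009, 0.0055, 0.0004, 0.001, -1, 0.051, -0.056, 0.011, 0.0056, 0.0004, 0.001, -1, 0.051, -0.055, 0.013, 0.0055, 0.0004, 0.001, -1, 0.051, -0.055, 0.015, 0.0056, 0.0004, 0.001, -1, 0.05, -0.055, 0.017, 0.0055, 0.0004, 0.001, -1, 0.05, -0.055, 0.019, 0.0056, 0.0004, 0.001, -1
11 0.049, -0.054, 0.021, 0.0055, 0.0004, 0.0011, -1, 0.049, -0.054, 0.023, 0.0056, 0.0004, 0.001, -1, 0.048, -0.053, 0.025, 0.0055, 0.0003, 0.0011, -1, 0.048, -0.053, 0.027, 0.0056, 0.0004, 0.001, -1, 0.048, -0.052, 0.029, 0.0055, 0.0003, 0.0011, -1, 0.047, -0.052, 0.031, 0.0056, 0.0004, 0.001, -1, 0.047, -0.051, 0.032, 0.0055, 0.0003, 0.0011, -1, 0.047, -0.05, 0.034, 0.0056, 0.0004, 0.001, -1, 0.046, -0.049, 0.036, 0.0055, 0.0003, 0.0011, -1, 0.046, -0.048, 0.038, 0.0056, 0.0004, 0.001, -1, 0.045, -0.046, 0.04, 0.0055, 0.0003, 0.0011, -1
```

Call:
{"fn": "servo_tool", "kwargs": {"commands": [0,0,-0.067,0,0,0,-1,0,0,-0.066,0,0,0,-1,0,0,-0.067,0,0,0,-1,0.053,-0.055,0.003,0.0055,0.0004,0.001,-1,0.052,-0.055,0.005,0.0055,0.0004,0.001,-1,0.052,-0.055,0.007,0.0056,0.0004,0.001,-1,0.052,-0.056,0.009,0.0055,0.0004,0.001,-1,0.051,-0.056,0.011,0.0056,0.0004,0.001,-1,0.051,-0.055,0.013,0.0055,0.0004,0.001,-1,0.051,-0.055,0.015,0.0056,0.0004,0.001,-1,0.05,-0.055,0.017,0.0055,0.0004,0.001,-1,0.05,-0.055,0.019,0.0056,0.0004,0.001,-1]}}

```text
t: 2.1
tcp_pos: [0.3224, -0.307, 0.2917]
tool_rot: [0.983, 0.092, -0.008, -0.157]
force: [-0.2, -0.1, 0.0]
finger_gap: -0.001
gripper_force: 0.0
```

Call:
{"fn": "servo_tool", "kwargs": {"commands": [0.049,-0.054,0.021,0.0055,0.0004,0.0011,-1,0.049,-0.054,0.023,0.0056,0.0004,0.001,-1,0.048,-0.053,0.025,0.0055,0.0003,0.0011,-1,0.048,-0.053,0.027,0.0056,0.0004,0.001,-1,0.048,-0.052,0.029,0.0055,0.0003,0.0011,-1,0.047,-0.052,0.031,0.0056,0.0004,0.001,-1,0.047,-0.051,0.032,0.0055,0.0003,0.0011,-1,0.047,-0.05,0.034,0.0056,0.0004,0.001,-1,0,0,0,0,0,0,-1,0,0,0,0,0,0,-1]}}

```text
t: 2.93
tcp_pos: [0.473, -0.0422, 0.2816]
tool_rot: [0.954, 0.064, -0.016, -0.292]
force: [-0.9, -0.0, -0.6]
finger_gap: -0.003
gripper_force: 0.0
```

```bash
python3 - <<'E'
from h import *
p=np.load("p.npy");tl=np.radians(40)
e=rows([headtcp(p,1.2,.125,tl,.06),headtcp(p,1.2,.125,tl,.015)])
print(e[0])
rows([headtcp(p,f,.125,tl,0) for f in np.arange(1.2,0.25,-.05)],start=e,n=1)
E
```

```text
5 0.046, -0.048, 0.036, 0.0055, 0.0005, 0.0012, -1, 0.046, -0.047, 0.037, 0.0056, 0.0005, 0.0012, -1, 0.045, -0.046, 0.039, 0.0055, 0.0005, 0.0012, -1, -0, 0.022, 0.039, 0, -0, -0, -1, -0, 0.021, 0.04, 0, -0, -0, -1
[0.52881735 0.06444046 0.23394265]
12 -0, 0.015, 0.026, 0, -0, -0, -1, -0, 0.008, 0.011, 0, -0, -0, -1, -0, 0.007, 0.012, 0, -0, -0, -1, -0, 0.007, 0.012, 0, -0, -0, -1, -0, 0.007, 0.013, 0, -0, -0, -1, -0, 0.005, 0.012, 0, -0, -0, -1, -0, 0.005, 0.014, 0, -0, -0, -1, -0, 0.004, 0.013, 0, -0, -0, -1, -0, 0.004, 0.014, 0, -0, -0, -1, -0, 0.002, 0.013, 0, -0, -0, -1, -0, 0.002, 0.014, 0, -0, -0, -1, -0, 0.001, 0.012, 0, -0, -0, -1
7 -0, 0.001, 0.011, 0, -0, -0, -1, -0, 0, 0.011, 0, -0, -0, -1, -0, -0, 0.011, 0, -0, -0, -1, -0, -0.001, 0.011, 0, -0, -0, -1, -0, -0.001, 0.011, 0, -0, -0, -1, -0, -0.002, 0.012, 0, -0, -0, -1, -0, -0.002, 0.011, 0, -0, -0, -1
```

Call:
{"fn": "servo_tool", "kwargs": {"commands": [0.046,-0.048,0.036,0.0055,0.0005,0.0012,-1,0.046,-0.047,0.037,0.0056,0.0005,0.0012,-1,0.045,-0.046,0.039,0.0055,0.0005,0.0012,-1,0,0.022,0.039,0,0,0,-1,0,0.021,0.04,0,0,0,-1,0,0,0,0,0,0,-1]}}

```text
t: 3.43
tcp_pos: [0.5269, 0.0633, 0.2314]
tool_rot: [0.938, 0.049, -0.021, -0.342]
force: [-0.6, -0.2, 1.3]
finger_gap: -0.003
gripper_force: 0.0
```

Call:
{"fn": "servo_tool", "kwargs": {"commands": [0,0.015,0.026,0,0,0,-1,0,0.008,0.011,0,0,0,-1,0,0.007,0.012,0,0,0,-1,0,0.007,0.012,0,0,0,-1,0,0.007,0.013,0,0,0,-1,0,0.005,0.012,0,0,0,-1]}}

```text
t: 3.93
tcp_pos: [0.5287, 0.0712, 0.1855]
tool_rot: [0.939, 0.05, -0.017, -0.341]
force: [0.2, -0.5, -0.1]
finger_gap: 0.004
gripper_force: 0.4
```

```bash
python3 - <<'E'
from h import *
s=manip.snapshot("side");t=manip.snapshot("top");print(manip.sense()["tcp_pos"])
cv2.imwrite("pics/c1.png",np.hstack([cv2.resize(s["img"][150:350,220:420],(400,400),interpolation=2),cv2.resize(t["img"][150:350,180:380],(400,400),interpolation=2)])[:,:,::-1])
E
```

```text
[0.52782142 0.07203569 0.18504451]
```

View pics/c1.png

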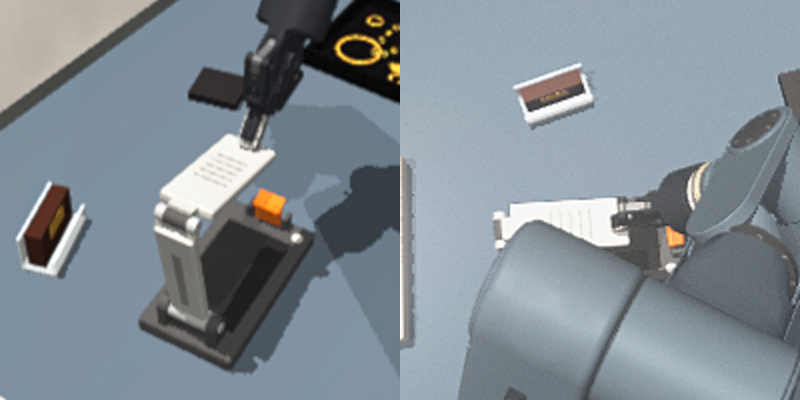

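The fingertips rest on the head's free end, near (250,140) in the left crop, centred across its width. I'll continue the sweep.

Call:
{"fn": "servo_tool", "kwargs": {"commands": [0,0.005,0.014,0,0,0,-1,0,0.004,0.013,0,0,0,-1,0,0.004,0.014,0,0,0,-1,0,0.002,0.013,0,0,0,-1,0,0.002,0.014,0,0,0,-1,0,0.001,0.012,0,0,0,-1,0,0.001,0.011,0,0,0,-1,0,0,0.011,0,0,0,-1,0,0,0.011,0,0,0,-1,0,-0.001,0.011,0,0,0,-1]}}

```text
t: 4.87
tcp_pos: [0.5249, 0.1048, 0.1319]
tool_rot: [0.938, 0.05, -0.018, -0.341]
force: [0.7, -1.7, 0.7]
finger_gap: -0.001
gripper_force: 0.6
```

```bash
python3 - <<'E'
from h import *
p=np.load("p.npy");tl=np.radians(40)
s=manip.snapshot("side")
cv2.imwrite("pics/c2.png",cv2.resize(s["img"][150:350,220:420],(500,500),interpolation=2)[:,:,::-1])
print(manip.sense()["tcp_pos"],manip.sense()["force"])
T=[headtcp(p,f,.125,tl,0) for f in np.arange(.4,-.01,-.05)]
print(T[0][0],T[-1][0]);rows(T,n=1)
E
```

```text
[0.52418471 0.10569143 0.13154374] [0.49084829 0.39912153 0.60505698]
[0.52363452 0.11003498 0.12788507] [0.51942382 0.14831398 0.10374073]
9 -0, -0.002, 0.011, -0.0001, -0.0003, -0.0005, -1, -0, -0.002, 0.011, -0, 0, 0, -1, -0, -0.002, 0.011, -0, 0, 0, -1, -0, -0.003, 0.011, -0, 0, 0, -1, -0, -0.003, 0.011, -0, 0, 0, -1, -0, -0.004, 0.011, -0, 0, 0, -1, -0, -0.004, 0.011, -0, 0, 0, -1, -0, -0.005, 0.01, -0, 0, 0, -1, -0, -0.005, 0.011, -0, 0, 0, -1
```

View pics/c2.png

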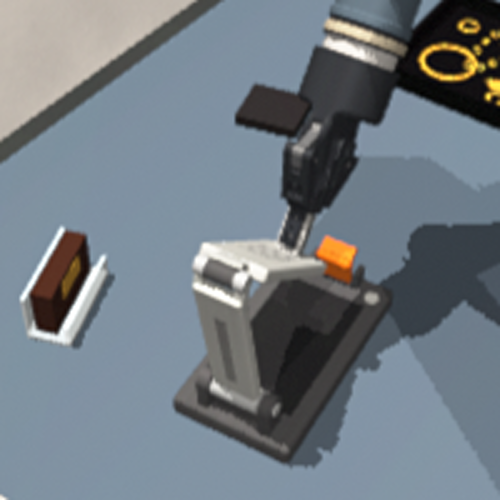

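The head is folding (at about 45°) with the fingers on its face, and the arm still stands. I'll continue to the stop.

Call:
{"fn": "servo_tool", "kwargs": {"commands": [0,-0.002,0.011,0,0,0,-1,0,-0.002,0.011,0,0,0,-1,0,-0.002,0.011,0,0,0,-1,0,-0.003,0.011,0,0,0,-1,0,-0.003,0.011,0,0,0,-1,0,-0.004,0.011,0,0,0,-1]}}

```text
t: 5.42
tcp_pos: [0.522, 0.1321, 0.1118]
tool_rot: [0.938, 0.05, -0.018, -0.341]
force: [0.5, -1.2, 0.5]
finger_gap: 0.004
gripper_force: 0.7
```

Call:
{"fn": "servo_tool", "kwargs": {"commands": [0,-0.004,0.011,0,0,0,-1,0,-0.005,0.01,0,0,0,-1,0,-0.005,0.01,0,0,0,-1]}}

```text
t: 5.67
tcp_pos: [0.5203, 0.1475, 0.1045]
tool_rot: [0.938, 0.05, -0.018, -0.341]
force: [-0.4, -1.3, -0.0]
finger_gap: 0.001
gripper_force: 0.8
```

Call:
{"fn": "servo_tool", "kwargs": {"commands": [0,-0.003,0.004,0,0,0,-1]}}

```text
t: 5.75
tcp_pos: [0.5197, 0.1502, 0.104]
tool_rot: [0.938, 0.05, -0.018, -0.342]
force: [0.4, -2.8, -0.5]
finger_gap: 0.0
gripper_force: 0.8
```

Call:
{"fn": "servo_tool", "kwargs": {"commands": [0,-0.003,0.004,0,0,0,-1]}}

```text
t: 5.83
tcp_pos: [0.5197, 0.1522, 0.1036]
tool_rot: [0.938, 0.05, -0.018, -0.341]
force: [0.1, -3.3, -1.2]
finger_gap: 0.0
gripper_force: 0.8
```

Call:
{"fn": "servo_tool", "kwargs": {"commands": [0,-0.004,0.003,0,0,0,-1]}}

```text
t: 5.92
tcp_pos: [0.5195, 0.1545, 0.1037]
tool_rot: [0.938, 0.05, -0.018, -0.341]
force: [-0.1, -1.0, -0.5]
finger_gap: 0.0
gripper_force: 0.8
```

Call:
{"fn": "servo_tool", "kwargs": {"commands": [0,-0.004,0.003,0,0,0,-1]}}

```text
t: 6.0
tcp_pos: [0.5194, 0.1569, 0.104]
tool_rot: [0.938, 0.05, -0.018, -0.341]
force: [0.5, -1.8, -1.1]
finger_gap: 0.002
gripper_force: 0.9
```

Call:
{"fn": "servo_tool", "kwargs": {"commands": [0,-0.004,0.003,0,0,0,-1,0,0,0,0,0,0,-1,0,0,0,0,0,0,-1]}}

```text
t: 6.25
tcp_pos: [0.519, 0.1597, 0.1045]
tool_rot: [0.938, 0.05, -0.018, -0.342]
force: [-0.2, -0.2, -0.2]
finger_gap: -0.004
gripper_force: 0.2
```

```bash
python3 - <<'E'
from h import *
s=manip.snapshot("side")
cv2.imwrite("pics/c3.png",cv2.resize(s["img"][170:350,240:400],(640,600),interpolation=2)[:,:,::-1])
E
```

```text
(no output)
```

View pics/c3.png

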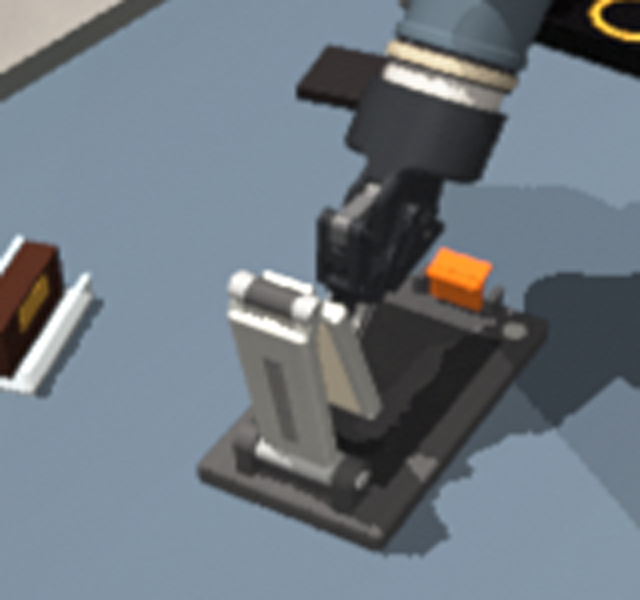

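Light panel is still visible behind the head at about (350,370), so it's still open by roughly 10–15°. I'll keep pushing to the stop.

Call:
{"fn": "servo_tool", "kwargs": {"commands": [0,-0.006,0.005,0,0,0,-1,0,-0.006,0.005,0,0,0,-1]}}

```text
t: 6.47
tcp_pos: [0.5185, 0.1668, 0.104]
tool_rot: [0.939, 0.05, -0.017, -0.341]
force: [-0.3, -1.7, -0.5]
finger_gap: -0.003
gripper_force: 1.0
```

Call:
{"fn": "servo_tool", "kwargs": {"commands": [0,-0.006,0.005,0,0,0,-1,0,-0.006,0.005,0,0,0,-1]}}

```text
t: 6.63
tcp_pos: [0.5176, 0.1747, 0.104]
tool_rot: [0.939, 0.05, -0.018, -0.341]
force: [0.1, -7.5, 2.1]
finger_gap: -0.004
gripper_force: 3.7
```

Call:
{"fn": "servo_tool", "kwargs": {"commands": [0,-0.004,0.003,0,0,0,-1]}}

```text
t: 6.72
tcp_pos: [0.5173, 0.1769, 0.1042]
tool_rot: [0.939, 0.05, -0.017, -0.341]
force: [-0.7, -7.0, 1.3]
finger_gap: 0.0
gripper_force: 3.5
```

Call:
{"fn": "servo_tool", "kwargs": {"commands": [0,-0.004,0.003,0,0,0,-1]}}

```text
t: 6.8
tcp_pos: [0.5171, 0.1792, 0.1043]
tool_rot: [0.939, 0.05, -0.017, -0.341]
force: [-0.8, -6.5, 0.6]
finger_gap: -0.001
gripper_force: 3.3
```

```bash
python3 - <<'E'
from h import *
p=np.load("p.npy")
e=rows([pose(p,-.02,.17,np.radians(40)),pose(p,-.02,.31,np.radians(20))])
e=rows([pose(p,-.24,.31,np.radians(-20))],start=e)
rows([pose(p,-.24,.175,np.radians(-20))],start=e)
E
```

```text
7 -0, 0.013, -0.068, 0.0001, -0.0002, -0.0001, -1, -0.001, 0.014, -0.068, 0.0001, -0.0002, -0.0001, -1, -0.001, 0.013, -0.069, 0.0002, -0.0001, -0, -1, 0, -0.045, -0.054, -0.0139, 0, -0, -1, 0, -0.04, -0.057, -0.0139, 0, -0, -1, 0, -0.035, -0.06, -0.0139, 0, -0, -1, 0, -0.03, -0.064, -0.0139, 0, -0, -1
6 0, -0.069, 0.025, -0.0185, 0, -0, -1, 0, -0.071, 0.017, -0.0185, 0, -0, -1, 0, -0.073, 0.009, -0.0185, 0, -0, -1, 0, -0.073, -0, -0.0185, 0, -0, -1, 0, -0.073, -0.009, -0.0186, 0, -0, -1, 0, -0.072, -0.017, -0.0185, 0, -0, -1
4 0, -0.023, 0.064, -0, 0, -0, -1, 0, -0.023, 0.063, -0, 0, -0, -1, 0, -0.023, 0.064, -0, 0, -0, -1, 0, -0.023, 0.063, -0, 0, -0, -1
```

Call:
{"fn": "servo_tool", "kwargs": {"commands": [0,0.013,-0.068,0,0,0,-1,0,0.014,-0.068,0,0,0,-1,0,0.013,-0.069,0,0,0,-1,0,-0.045,-0.054,-0.0139,0,0,-1,0,-0.04,-0.057,-0.0139,0,0,-1,0,-0.035,-0.06,-0.0139,0,0,-1,0,-0.03,-0.064,-0.0139,0,0,-1]}}

```text
t: 7.38
tcp_pos: [0.5243, 0.0996, 0.3122]
tool_rot: [0.984, 0.051, -0.009, -0.172]
force: [0.8, 1.0, -0.1]
finger_gap: -0.001
gripper_force: 0.0
```

Call:
{"fn": "servo_tool", "kwargs": {"commands": [0,-0.069,0.025,-0.0185,0,0,-1,0,-0.071,0.017,-0.0185,0,0,-1,0,-0.073,0.009,-0.0185,0,0,-1,0,-0.073,0,-0.0185,0,0,-1,0,-0.073,-0.009,-0.0186,0,0,-1,0,-0.072,-0.017,-0.0185,0,0,-1,0,0,0,0,0,0,-1]}}

```text
t: 7.97
tcp_pos: [0.4957, 0.332, 0.3052]
tool_rot: [0.983, 0.061, 0.007, 0.173]
force: [0.0, 0.2, -1.1]
finger_gap: -0.002
gripper_force: 0.0
```

```bash
python3 - <<'E'
from h import *
s=manip.snapshot("side");t=manip.snapshot("top")
cv2.imwrite("pics/c4.png",np.hstack([cv2.resize(s["img"][180:340,260:400],(400,457),interpolation=2),cv2.resize(t["img"][190:350,200:340],(400,457),interpolation=2)])[:,:,::-1])
E
```

```text
(no output)
```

View pics/c4.png

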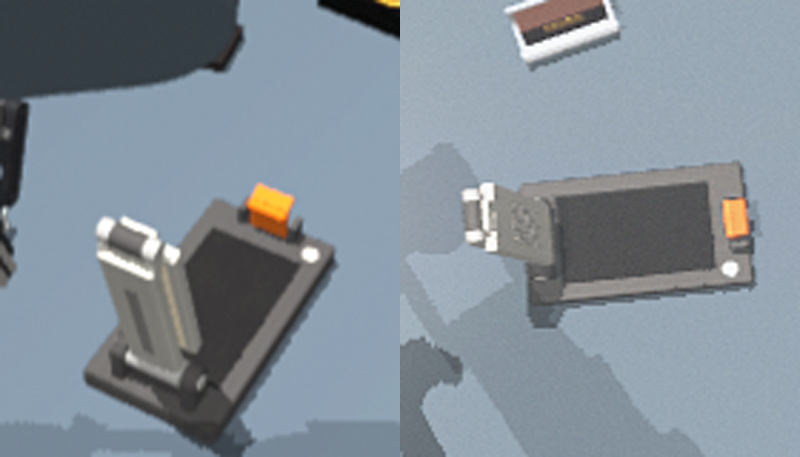

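```bash
python3 - <<'E'
from h import *
s=manip.snapshot("side");t=manip.snapshot("top")
O=[(t,{"b00":(245.5,296.4),"b10":(323.6,290.5),"b11":(319,247.1),"b01":(243.8,254.1),"hh":(228.7,265.3),"h10":(253.6,281.7),"h11":(253.6,259.3)}),
(s,{"b01":(289.8,312),"b10":(377.3,271),"hh":(305.5,264),"h10":(330,303.2)})]
p=fit(O,[.527,.079,-1.46,1.85,.03]);print(p.round(4))
q=fit(O,[.527,.079,-1.46,1.85,.03],(0,1,2,3));print(q.round(4))
p=fit([(t,{k:O[0][1][k] for k in("b00","b10","b11","b01")})],p,(0,1,2));print(p.round(4))
E
```

```text
[('b00', [-1.4, -0.1]), ('b10', [-0.4, -0.7]), ('b11', [0.5, 0.2]), ('b01', [-2.3, -0.3]), ('hh', [-2.4, -0.3]), ('h10', [-0.6, 0.9]), ('h11', [-2.0, 1.3])]
[('b01', [-1.0, -3.8]), ('b10', [2.1, -4.4]), ('hh', [0.9, -1.2]), ('h10', [1.0, -2.1])]
[ 0.5262  0.0778 -1.4731  1.8002 -0.0161]
[('b00', [-2.4, 0.0]), ('b10', [-1.4, -0.5]), ('b11', [-0.4, 0.4]), ('b01', [-3.2, -0.2]), ('hh', [-2.8, -0.3]), ('h10', [0.9, 0.7]), ('h11', [-0.5, 1.1])]
[('b01', [-1.6, -3.0]), ('b10', [1.8, -3.7]), ('hh', [0.7, -1.0]), ('h10', [2.1, -4.1])]
[ 0.5258  0.0805 -1.4743  1.7897  0.03  ]
[('b00', [-0.5, 0.2]), ('b10', [0.5, -0.5]), ('b11', [1.4, 0.4]), ('b01', [-1.4, -0.1])]
[ 0.5256  0.0753 -1.4724  1.8002 -0.0161]
```

```bash
cat >> h.py <<'E'
def armtcp(p,th,t,tilt,extra=0):
    a=np.array([np.cos(th),np.sin(th)]);b=np.array([-np.sin(th),np.cos(th)])
    q=np.array([-.092,.049])+t*a+(.006+.008*np.sin(abs(tilt+th))+extra)*b
    return pose(p,q[0],q[1],tilt)
E
python3 - <<'E'
from h import *
p=np.array([.526,.0765,-1.473,1.8,0]);np.save("p2.npy",p);D=np.radians(-20)
pre=armtcp(p,1.8,.14,D,.03);print(pre[0])
e=rows([(pre[0]+[0,0.04,.0],pre[1]),pre])
A=np.arange(1.8,.18,-.06)
rows([armtcp(p,a,.145,D*min(1,max(0,a-.3))) for a in A],start=e,n=1)
E
```

```text
[0.50973293 0.24230563 0.17535482]
5 0.003, -0.006, 0.069, 0, -0.0001, 0.0003, -1, 0.002, -0.006, 0.069, 0, -0, 0.0004, -1, 0.003, -0.006, 0.07, 0, -0.0001, 0.0003, -1, 0.002, -0.005, 0.069, 0.0001, -0, 0.0004, -1, -0.008, 0.075, 0.027, -0, -0, -0, -1
12 0, 0.06, -0.002, -0, -0, -0, -1, 0, 0.018, 0.001, -0, -0, -0, -1, 0, 0.017, 0.002, -0, -0, -0, -1, 0, 0.018, 0.003, -0, -0, -0, -1, 0, 0.017, 0.004, -0, -0, -0, -1, 0, 0.017, 0.005, -0, -0, -0, -1, 0, 0.017, 0.007, -0, -0, -0, -1, 0, 0.016, 0.007, -0, -0, -0, -1, 0, 0.016, 0.008, -0, -0, -0, -1, 0, 0.016, 0.01, 0.0022, -0, -0, -1, 0, 0.014, 0.01, 0.0034, -0, -0, -1, 0, 0.015, 0.01, 0.0033, -0, -0, -1
12 0, 0.014, 0.011, 0.0033, -0, -0, -1, 0, 0.013, 0.012, 0.0034, -0, -0, -1, 0, 0.013, 0.012, 0.0033, -0, -0, -1, 0, 0.013, 0.013, 0.0033, -0, -0, -1, 0, 0.012, 0.013, 0.0034, -0, -0, -1, 0, 0.011, 0.014, 0.0033, -0, -0, -1, 0, 0.011, 0.015, 0.0033, -0, -0, -1, 0, 0.011, 0.014, 0.0034, -0, -0, -1, 0, 0.009, 0.015, 0.0033, -0, -0, -1, 0, 0.009, 0.016, 0.0033, -0, -0, -1, 0, 0.009, 0.016, 0.0034, -0, -0, -1, 0, 0.008, 0.016, 0.0033, -0, -0, -1
4 0, 0.007, 0.017, 0.0033, -0, -0, -1, 0, 0.006, 0.016, 0.0034, -0, -0, -1, 0, 0.006, 0.018, -0, -0, -0, -1, 0, 0.005, 0.018, -0, -0, -0, -1
```

Call:
{"fn": "servo_tool", "kwargs": {"commands": [0.003,-0.006,0.069,0,0,0.0003,-1,0.002,-0.006,0.069,0,0,0.0004,-1,0.003,-0.006,0.07,0,0,0.0003,-1,0.002,-0.005,0.069,0,0,0.0004,-1,-0.008,0.075,0.027,0,0,0,-1]}}

```text
t: 8.58
tcp_pos: [0.5084, 0.2407, 0.169]
tool_rot: [0.984, 0.047, 0.005, 0.173]
force: [-0.4, -1.7, -1.3]
finger_gap: -0.004
gripper_force: 0.0
```

Call:
{"fn": "servo_tool", "kwargs": {"commands": [0,0.02,-0.001,0,0,0,-1,0,0.02,-0.001,0,0,0,-1,0,0.02,0,0,0,0,-1]}}

```text
t: 8.83
tcp_pos: [0.515, 0.2122, 0.1893]
tool_rot: [0.984, 0.045, 0.011, 0.173]
force: [0.5, -0.0, -0.2]
finger_gap: 0.005
gripper_force: 0.0
```

Call:
{"fn": "servo_tool", "kwargs": {"commands": [0,0.018,0.001,0,0,0,-1,0,0.017,0.002,0,0,0,-1,0,0.018,0.003,0,0,0,-1,0,0.017,0.004,0,0,0,-1]}}

```text
t: 9.17
tcp_pos: [0.5185, 0.1806, 0.1958]
tool_rot: [0.984, 0.048, 0.013, 0.172]
force: [1.9, 3.3, 0.6]
finger_gap: 0.0
gripper_force: 1.6
```

Call:
{"fn": "servo_tool", "kwargs": {"commands": [0,0.017,0.005,0,0,0,-1,0,0.017,0.007,0,0,0,-1,0,0.016,0.007,0,0,0,-1,0,0.016,0.008,0,0,0,-1]}}

```text
t: 9.5
tcp_pos: [0.5202, 0.1439, 0.1933]
tool_rot: [0.984, 0.048, 0.01, 0.174]
force: [0.3, 3.0, 1.9]
finger_gap: -0.001
gripper_force: 1.4
```

Call:
{"fn": "servo_tool", "kwargs": {"commands": [0,0.016,0.01,0.0022,0,0,-1,0,0.014,0.01,0.0034,0,0,-1,0,0.015,0.01,0.0033,0,0,-1,0,0.014,0.011,0.0033,0,0,-1,0,0.013,0.012,0.0034,0,0,-1,0,0.013,0.012,0.0033,0,0,-1]}}

```text
t: 10.0
tcp_pos: [0.5247, 0.0936, 0.1745]
tool_rot: [0.992, 0.048, 0.007, 0.114]
force: [0.5, 2.6, 1.5]
finger_gap: -0.003
gripper_force: 1.1
```

Call:
{"fn": "servo_tool", "kwargs": {"commands": [0,0.013,0.013,0.0033,0,0,-1,0,0.012,0.013,0.0034,0,0,-1,0,0.011,0.014,0.0033,0,0,-1,0,0.011,0.015,0.0033,0,0,-1,0,0.011,0.014,0.0034,0,0,-1,0,0.009,0.015,0.0033,0,0,-1]}}

```text
t: 10.5
tcp_pos: [0.5291, 0.0517, 0.1402]
tool_rot: [0.997, 0.049, 0.004, 0.054]
force: [-0.7, -5.7, 8.8]
finger_gap: -0.0
gripper_force: 4.1
```

```bash
python3 - <<'E'
from h import *
p=np.load("p2.npy");s=manip.snapshot("side");st=manip.sense()
L=R.from_euler("z",-p[2]).apply(np.array(st["tcp_pos"])-[p[0],p[1],0]);print(L,np.hypot(L[0]+.092,L[2]-.049),np.arctan2(L[2]-.055,L[0]+.092))
cv2.imwrite("pics/c5.png",cv2.resize(s["img"][170:350,240:400],(640,600),interpolation=2)[:,:,::-1])
T=[armtcp(p,a,.145,0) for a in np.arange(np.arctan2(L[2]-.055,L[0]+.092)-.06,.1,-.06)]
rows(T,n=1)
E
```

```text
[0.0264845  0.00055671 0.13914813] 0.14888002555775373 0.6175412730313401
8 -0.001, -0.003, 0.009, 0.0171, -0.0003, -0.0001, -1, -0, 0.011, 0.015, 0, 0, -0, -1, -0, 0.009, 0.016, 0, 0, -0, -1, -0, 0.008, 0.016, 0, 0, -0, -1, -0, 0.007, 0.017, 0, 0, -0, -1, -0, 0.006, 0.018, 0, 0, -0, -1, -0, 0.005, 0.017, 0, 0, -0, -1, -0, 0.004, 0.018, 0, 0, -0, -1
```

View pics/c5.png

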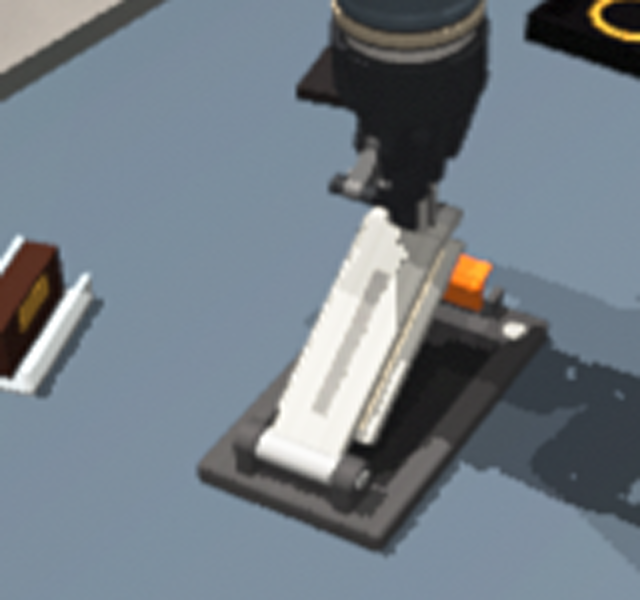

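Arm is at about 40° with the head still folded, and the fingers are on its back near the tip at (415,215). Continuing down.

Call:
{"fn": "servo_tool", "kwargs": {"commands": [0,0.006,0.01,0.008,0,0,-1,0,0.006,0.014,0.008,0,0,-1,0,0.008,0.016,0,0,0,-1]}}

```text
t: 10.8
tcp_pos: [0.531, 0.0395, 0.121]
tool_rot: [0.999, 0.048, 0.002, 0.003]
force: [0.1, -5.0, 7.2]
finger_gap: 0.001
gripper_force: 3.3
```

Call:
{"fn": "servo_tool", "kwargs": {"commands": [0,0.008,0.016,0,0,0,-1,0,0.007,0.017,0,0,0,-1]}}

```text
t: 10.97
tcp_pos: [0.5318, 0.0328, 0.1042]
tool_rot: [0.999, 0.049, 0.003, 0.004]
force: [0.8, -2.3, 3.9]
finger_gap: -0.003
gripper_force: 2.1
```

```bash
cat > w.py <<'E'
from h import *
p=np.load("p2.npy");st=manip.sense()
L=R.from_euler("z",-p[2]).apply(np.array(st["tcp_pos"])-[p[0],p[1],0]);print(L,st["force"])
th=np.arctan2(L[2]-.055,L[0]+.092);print(th)
rows([armtcp(p,a,.145,0) for a in np.arange(th-.04,.08,-.04)],n=1)
E
python3 w.py
```

```text
[0.04403613 0.00155373 0.10424262] [ 0.81097517 -2.31345693  3.86833965]
0.34730900886471344
6 -0.003, -0.001, 0.007, 0.0013, -0.0008, -0.0001, -1, -0, 0.004, 0.011, -0, 0, -0, -1, -0, 0.004, 0.012, -0, 0, -0, -1, -0, 0.003, 0.012, -0, 0, -0, -1, -0, 0.003, 0.012, -0, 0, -0, -1, -0, 0.002, 0.012, -0, 0, -0, -1
```

Call:
{"fn": "servo_tool", "kwargs": {"commands": [0,0.002,0.01,0,0,0,-1,0,0.004,0.011,0,0,0,-1,0,0.004,0.012,0,0,0,-1,0,0.003,0.012,0,0,0,-1]}}

```text
t: 11.3
tcp_pos: [0.5314, 0.0296, 0.0807]
tool_rot: [0.999, 0.049, 0.001, 0.002]
force: [-0.1, -1.0, 2.8]
finger_gap: -0.0
gripper_force: 1.1
```

Call:
{"fn": "servo_tool", "kwargs": {"commands": [0,0.003,0.012,0,0,0,-1,0,0.002,0.01,0,0,0,-1]}}

```text
t: 11.47
tcp_pos: [0.5318, 0.0273, 0.0695]
tool_rot: [0.999, 0.049, 0.001, 0.002]
force: [0.4, -0.3, 2.3]
finger_gap: -0.003
gripper_force: 1.1
```

Call:
{"fn": "servo_tool", "kwargs": {"commands": [0,0.001,0.008,0,0,0,-1]}}

```text
t: 11.55
tcp_pos: [0.5319, 0.0268, 0.0655]
tool_rot: [0.999, 0.049, 0.001, 0.002]
force: [-0.0, -1.1, 2.5]
finger_gap: -0.003
gripper_force: 1.1
```

Call:
{"fn": "servo_tool", "kwargs": {"commands": [0,0,0.008,0,0,0,-1]}}

```text
t: 11.63
tcp_pos: [0.5322, 0.0268, 0.0617]
tool_rot: [0.999, 0.049, 0.002, 0.002]
force: [-0.2, -0.8, 2.5]
finger_gap: -0.0
gripper_force: 1.1
```

Call:
{"fn": "servo_tool", "kwargs": {"commands": [0,0,0.004,0,0,0,-1]}}

```text
t: 11.72
tcp_pos: [0.5322, 0.0268, 0.0597]
tool_rot: [0.999, 0.049, 0.002, 0.002]
force: [-1.0, -0.6, 2.4]
finger_gap: 0.001
gripper_force: 1.1
```

Call:
{"fn": "servo_tool", "kwargs": {"commands": [0,0,0.004,0,0,0,-1]}}

```text
t: 11.8
tcp_pos: [0.5323, 0.0268, 0.058]
tool_rot: [0.999, 0.049, 0.002, 0.002]
force: [-0.1, -0.7, 1.9]
finger_gap: -0.002
gripper_force: 1.1
```

Call:
{"fn": "servo_tool", "kwargs": {"commands": [0,0,0.004,0,0,0,-1]}}

```text
t: 11.88
tcp_pos: [0.5324, 0.0268, 0.0562]
tool_rot: [0.999, 0.049, 0.002, 0.002]
force: [-0.3, -1.2, 1.9]
finger_gap: -0.002
gripper_force: 1.1
```

Call:
{"fn": "servo_tool", "kwargs": {"commands": [0,0,0.004,0,0,0,-1]}}

```text
t: 11.97
tcp_pos: [0.5325, 0.0267, 0.0543]
tool_rot: [0.999, 0.049, 0.002, 0.002]
force: [-0.7, -1.0, 2.3]
finger_gap: -0.003
gripper_force: 1.1
```

Call:
{"fn": "servo_tool", "kwargs": {"commands": [0,0,0.004,0,0,0,-1]}}

```text
t: 12.05
tcp_pos: [0.5326, 0.0267, 0.0523]
tool_rot: [0.999, 0.049, 0.002, 0.002]
force: [0.1, -1.5, 2.4]
finger_gap: 0.0
gripper_force: 1.1
```

```bash
python3 - <<'E'
from h import *
s=manip.snapshot("side");t=manip.snapshot("top")
cv2.imwrite("pics/c6.png",np.hstack([cv2.resize(s["img"][220:340,280:385],(400,457),interpolation=2),cv2.resize(t["img"][190:350,200:340],(400,457),interpolation=2)])[:,:,::-1])
E
```

```text
(no output)
```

View pics/c6.png

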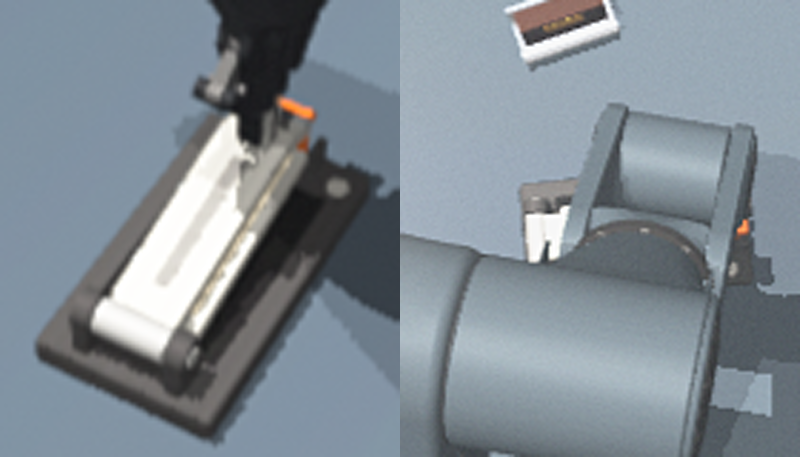

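The arm is nearly down but not yet under the catch: the orange catch still stands past the tip, near (295,110). The real contact sits a little behind the nominal TCP, so I'll keep pressing by force.

Call:
{"fn": "servo_tool", "kwargs": {"commands": [0,0,0.006,0,0,0,-1]}}

```text
t: 12.23
tcp_pos: [0.5326, 0.0267, 0.0496]
tool_rot: [0.999, 0.049, 0.002, 0.002]
force: [0.5, -1.7, 2.4]
finger_gap: 0.0
gripper_force: 1.1
```

Call:
{"fn": "servo_tool", "kwargs": {"commands": [0,0,0.006,0,0,0,-1]}}

```text
t: 12.32
tcp_pos: [0.5327, 0.0266, 0.0463]
tool_rot: [0.999, 0.049, 0.002, 0.002]
force: [0.2, -1.5, 2.3]
finger_gap: -0.0
gripper_force: 1.1
```

Call:
{"fn": "servo_tool", "kwargs": {"commands": [0,0,0.006,0,0,0,-1]}}

```text
t: 12.4
tcp_pos: [0.5327, 0.0265, 0.0432]
tool_rot: [0.999, 0.049, 0.002, 0.002]
force: [-1.7, -2.4, 14.1]
finger_gap: 0.001
gripper_force: 7.9
```

Call:
{"fn": "servo_tool", "kwargs": {"commands": [0,0,0.006,0,0,0,-1]}}

```text
t: 12.48
tcp_pos: [0.5329, 0.0262, 0.0412]
tool_rot: [0.999, 0.049, 0.002, 0.003]
force: [-3.7, -2.4, 17.7]
finger_gap: 0.003
gripper_force: 8.6
```

Call:
{"fn": "servo_tool", "kwargs": {"commands": [0,0,0.006,0,0,0,-1]}}

```text
t: 12.57
tcp_pos: [0.5329, 0.0259, 0.0386]
tool_rot: [0.999, 0.049, 0.002, 0.003]
force: [-3.1, -3.9, 13.6]
finger_gap: 0.001
gripper_force: 6.7
```

Call:
{"fn": "servo_tool", "kwargs": {"commands": [0,0,0.006,0,0,0,-1]}}

```text
t: 12.65
tcp_pos: [0.5329, 0.0256, 0.0354]
tool_rot: [0.999, 0.049, 0.002, 0.003]
force: [-1.9, -4.6, 9.5]
finger_gap: 0.001
gripper_force: 4.3
```

Call:
{"fn": "servo_tool", "kwargs": {"commands": [0,0,0.006,0,0,0,-1]}}

```text
t: 12.73
tcp_pos: [0.533, 0.0257, 0.032]
tool_rot: [0.999, 0.049, 0.003, 0.003]
force: [-0.2, -2.6, 3.8]
finger_gap: 0.002
gripper_force: 1.9
```

Call:
{"fn": "servo_tool", "kwargs": {"commands": [0,0,0.006,0,0,0,-1]}}

```text
t: 12.82
tcp_pos: [0.5329, 0.0262, 0.0284]
tool_rot: [0.999, 0.049, 0.002, 0.002]
force: [-0.4, -0.5, 1.6]
finger_gap: -0.004
gripper_force: 0.4
```

Call:
{"fn": "servo_tool", "kwargs": {"commands": [0,0,0.004,0,0,0,-1,0,0,0,0,0,0,-1]}}

```text
t: 12.98
tcp_pos: [0.5329, 0.0263, 0.0275]
tool_rot: [0.999, 0.049, 0.002, 0.002]
force: [-2.8, -1.8, 13.8]
finger_gap: -0.002
gripper_force: 7.0
```

Call:
{"fn": "servo_tool", "kwargs": {"commands": [0,0,0.004,0,0,0,-1,0,0,0,0,0,0,-1]}}

```text
t: 13.15
tcp_pos: [0.533, 0.0263, 0.0273]
tool_rot: [0.999, 0.049, 0.003, 0.002]
force: [-4.4, -1.7, 27.8]
finger_gap: -0.001
gripper_force: 13.7
```

```bash
python3 - <<'E'
from h import *
s=manip.snapshot("side")
cv2.imwrite("pics/c7.png",cv2.resize(s["img"][220:340,280:385],(525,600),interpolation=2)[:,:,::-1])
E
```

```text
(no output)
```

View pics/c7.png

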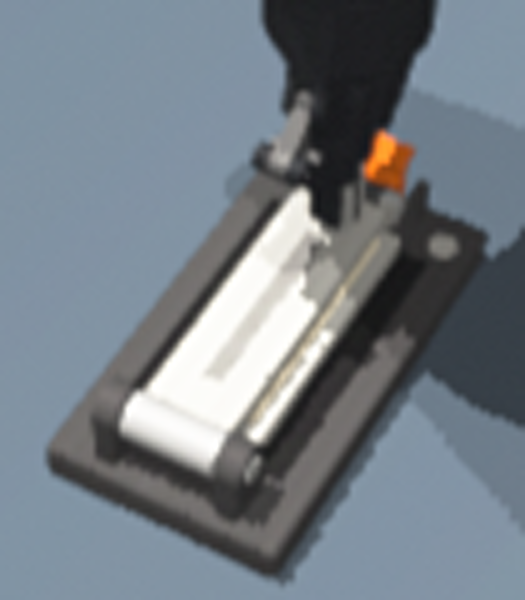

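Arm lies flat with a hard stop at 28 N, and the force showed the rise and fall of the snap. The orange catch at (390,160) is over the tip. I'll retreat straight up.

Call:
{"fn": "servo_tool", "kwargs": {"commands": [0,0,-0.02,0,0,0,-1,0,0,-0.05,0,0,0,-1,0,0,-0.08,0,0,0,-1,0,0,-0.08,0,0,0,-1,0,0,-0.08,0,0,0,-1,0,-0.06,-0.05,0,0,0,-1,0,0,0,0,0,0,-1,0,0,0,0,0,0,-1,0,0,0,0,0,0,-1,0,0,0,0,0,0,-1]}}

```text
t: 14.03
tcp_pos: [0.5275, 0.057, 0.2022]
tool_rot: [0.999, 0.049, -0.0, 0.002]
force: [-0.4, -0.1, -0.3]
finger_gap: -0.001
gripper_force: 0.0
```

```bash
python3 - <<'E'
from h import *
s=manip.snapshot("side")
cv2.imwrite("pics/c8.png",cv2.resize(s["img"][220:340,280:385],(525,600),interpolation=2)[:,:,::-1])
E
```

```text
(no output)
```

View pics/c8.png

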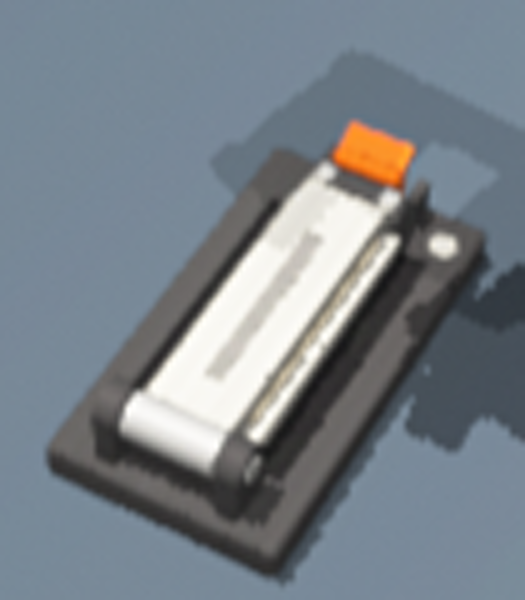

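The arm stays flat with the orange catch (375,155) over its tip, the head is folded in, and the gripper is clear.

```bash
python3 -c "
from station import manip
print(manip.sign_off())"
```

```text
the job is handed in; nothing more can be done
None
```

I folded the lamp head in against the standing arm, then pressed the arm down until it snapped under the orange catch; the base stayed within a few mm, nothing else was touched, and I handed the job in at about 14 s (no verdict was returned).

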